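Turn the desk carousel until the rubber stamp is at the front

TASK

Push the desk carousel round, gently and with the fingertips against the ears on its rim, until the bay holding the rubber stamp is at the front, with the stamp centred in line with the flat metal tongue that sticks out of the fixed base, and leave it standing still there. Grip and lift nothing, do not touch the three things lying in the bays, which must stay in the carousel with the stamp upright, and leave the things on the table round it where they are.

Things in the scene. Friction and masses are not known exactly. Their poses are not given: they have to be found in the camera images.
- carousel_base: fixed base of the carousel: round black foot, 140 mm across, up to 12 mm high. Origin on the turning axis, at table height. A flat steel tongue runs out of it along its own -x axis and marks the front, which faces the robot within about 0.5 rad. The base never moves.
- tongue_end (a point): centre of the tongue's round end (40 mm across), 175 mm from the turning axis, at table height. The tongue is 24 mm wide and 6 mm high.
- carousel_tray: turning tray, grey, 210 mm across; turns without end either way about the vertical axis through the base's origin. Bearing friction (about 1 N pushed at an ear) stops it as soon as it is no longer pushed. Origin on the axis at the tray's underside, 14 mm above the table; z up. Floor top 20 mm, lip top 32 mm above the table; outside the lip, between the ears, a fingertip has free space.
- ear_0 (a point): middle of the top of one finger ear, 125 mm from the axis on the tray's own x axis, 46 mm above the table; turns with the tray. Six equal ears stand round the rim every 60 degrees, this one the first: each 14 mm thick, from 105 to 145 mm from the axis, 14 to 46 mm above the table.
- tray_post (a point): top of the tray's central post (26 mm across), 57 mm above the table, on the axis. Three dividers, 4 mm thick, tops 40 mm above the table, run from it at 60, 180 and 300 degrees counterclockwise from ear_0 and part the tray into three bays.
- rubber_stamp: wooden rubber stamp standing upright on its face, loose, in one of the three bays: foot 28 x 58 mm, 16 mm high, with a turned handle 24 mm across above it, 73 mm tall in all, so its top is 93 mm above the table. Origin at the centre of its underside, about 55 mm from the carousel's axis. Not to be touched.
- staple_box_b: small box of staples 37 x 62 x 31 mm, loose in another bay; origin at the centre of its underside. Not to be touched.
- binder_clip_0: binder clip 41 x 51 x 21 mm, loose in another bay; origin at the centre of its underside. Not to be touched.
- glue_stick: glue stick 28 x 95 x 28 mm lying on the table at the left; origin under its centre. Bystander.
- marker_black: capped marker 16 x 125 x 18 mm lying on the table at the left; origin under its centre. Bystander.
- eraser: eraser in a sleeve 23 x 52 x 13 mm lying on the table left of the carousel, about 0.21 m from its axis; origin under its centre. Bystander.
- staple_remover: staple remover 39 x 56 x 20 mm lying on the table right of the carousel; origin under its centre. Bystander.

How it is judged:
At the end, for the whole second after the job is handed in: The stamp's centre is within 10 mm of the tongue's centre line, on the tongue's side of the axis; the stamp is upright (within 0.1 rad); stamp, staple box and binder clip all lie on the tray floor; the tray is at rest (y of rubber_stamp in the frame of carousel_base between -0.01 and 0.01 m and x of rubber_stamp in the frame of carousel_base below -0.03 m and angle between rubber_stamp's own z axis and vertical below 0.1 rad and angular speed of carousel_tray below 0.05 rad/s and linear speed of rubber_stamp below 0.02 m/s and horizontal distance between each of rubber_stamp, staple_box_b, binder_clip_0 and carousel_tray below 0.09 m and z of rubber_stamp in the frame of carousel_tray between 0 and 0.012 m and z of staple_box_b in the frame of carousel_tray between 0 and 0.012 m and z of binder_clip_0 in the frame of carousel_tray between 0 and 0.012 m); the robot touches nothing.
It fails at once if the robot touches the stamp, the staple box or the binder clip in the bays (contact force between any of the fingers, the arm and rubber_stamp above 0.3 N or contact force between any of the fingers, the arm and staple_box_b above 0.3 N or contact force between any of the fingers, the arm and binder_clip_0 above 0.3 N).
It fails at once if the stamp, staple box or binder clip is lifted off the tray (more than 14 mm) (z of any of rubber_stamp, staple_box_b, binder_clip_0 in the frame of carousel_tray above 0.02 m).
It fails at once if the tray is squeezed or shoved hard (over 20 N) (contact force between any of the fingers, the arm and carousel_tray above 20 N).
It fails at once if a thing on the table beside the carousel (glue stick, marker, eraser, staple remover) is displaced by more than 15 mm (distance of any of glue_stick, marker_black, eraser, staple_remover from where it was at the start of the episode above 0.015 m).
It also fails if it takes over 58 s, if anything falls off the work surface, if the arm or the gripper's body presses on something with over 40 N, if the wrist force passes 120 N, or if a joint passes its speed limit or range.

ROBOT

A 6-joint arm with a two-finger parallel gripper is mounted at the origin on a cart in front of the work surface, level with it; the furniture and walls round the work are solid. World frame = base frame: x ahead of the robot, y to its left, z up, the work surface at z = 0. Lengths are in m, angles in rad, forces in N, time in s.
With the tool pointing down it reaches from about 0.275 to 0.725 m from the base axis. Payload 5.6 kg.
Tool frame: the origin (TCP) lies at the very end of the fingers, on their centre line; the grasp point (between the pads) lies 19 mm behind it; z points along the fingers, y is the line along which they close (so a half turn about z gives the same grasp; the last joint's range is limited). The gripper opens to 85 mm and grips with 20 to 120 N. Pads are 22 mm wide; open, the fingers measure 114 mm over their backs; the gripper's body (76 mm by 85 mm) begins 54 mm behind the grasp point. The pads swing forward as they close: fully open they stand 13 mm farther back than shut.
Start: joints at [-1.027, 0.255, 0.108, 0, -1.424, -0.285], TCP at [0.141, -0.532, 0.198] pointing down, gripper open.
Joint ranges: [-2.95, 2.95], [-1.21, 1.97], [-1.09, 1.5], [-2.87, 1.71], [-2.94, -0.07], [-3.05, 3.05]. Speed limits (rad/s): [2.57, 2.57, 3.14, 3.14, 3.14, 3.14].

INTERFACE

Orientations are given as a unit quaternion [w, x, y, z].
In Python, from bench import arm, optics gives the robot as it stands.
- The arm moves only by the tool step_arm, never from a script. Its argument "targets" is one flat list of numbers, 6 for each row, row after row: the shift along the tool's x, y, z in m, then the turn, a rotation vector about the tool's x, y, z in degrees. A call has 1 to 12 rows; each row is the pose to reach, as a shift and turn from the pose commanded when the call began, along the tool's axes at that moment; what a row does not reach only later rows make up. A row lasts 1/12 s, in which the tool goes at most 41.7 mm and 7.16 degrees, less where a joint would pass 70% of its speed; a pose out of reach is approached as far as the arm can. A call with a gripper value outside its range is refused whole. "hand" is the opening, from 0 (shut) to 1 (fully open), set as the call begins (left out, the last holds). The fingers move at their own pace and stop on an object; the grip force is fixed at half the most. Time passes only in rows, so rows that repeat a pose let the fingers close. It gives the time, the measured TCP pose, the force, the opening and the grip force at its end, in the units of the state.
- arm.state(): the state, without advancing time (a new reading comes with each control period).
- optics.grab_frame(name): name is "side" or "top"; returns a dict with "pixels" (400x640x3 uint8, red, green, blue), "fx", "fy", "cx", "cy" (pixels), "k1" (the pictures are not rectified: a ray, as slopes to the right and down, at radius r is drawn at 1 + k1 r^2 times it, then the intrinsics apply), "T" (4x4, takes a point from camera to world coordinates). Camera axes: x right, y up, looking along -z (the intrinsics and any distortion apply to the point x, -y, -z); pixel columns grow to the right and rows downward; lengths in m; the calibration is good to about 2 mm. A picture is of the moment at which its call begins. There is no depth.
- arm.job_done(): hands the job in; it is judged then, once.
The state is a dict: "clock": time; "joint_positions": joint angles; "dq": joint speeds; "joint_efforts": joint torques, N m; "tcp_pos": TCP position; "orientation": TCP orientation; "contact_force": force on the tool from outside, world axes, zero at the start; "moment": the same for the moment, N m; "opening": opening from 0.0 (shut) to 1.0 (fully open); "grip_force": force on a finger pad.
Only numpy, scipy, OpenCV 4.12 (cv2) and the standard library are available. Lean on these libraries where they do the work, as an engineer would, in place of code of your own. Each camera call takes 0.05 s, during which the arm holds its last target. There are 200 camera calls.

## Working session

There is one attempt and no reset: what is moved stays moved. The work goes in short steps, Python scripts to look and compute and a tool call to move; the robot and the scene stay as the last step left them, time stands still between calls to the robot, and variables do not carry over. Pictures are saved under pics/ and viewed, at most 10 in all, crops included, and the job is handed in when it is done.

Besides the shell and the picture viewer there is one more tool, called after "Emit:" in YAML: its name, and indented under it one key for each argument. step_arm: Moves the arm, as the interface text tells. Its arguments: {"type":"object","properties":{"targets":{"type":"array"},"hand":{"type":"number"}},"required":["targets"]}

```bash
mkdir -p pics; cat > h.py <<'E'
import numpy as np, cv2
from bench import arm, optics
def grab(n,fn=None):
    f=optics.grab_frame(n)
    if fn: cv2.imwrite('pics/'+fn,np.ascontiguousarray(f['pixels'][:,:,::-1]))
    return f
def px2w(f,u,v,z):
    d=np.array([(u-f['cx'])/f['fx'],(v-f['cy'])/f['fy']]); s=d.copy()
    for _ in range(20): s=d/(1+f['k1']*(s@s))
    T=np.array(f['T']); r=T[:3,:3]@np.array([s[0],-s[1],-1]); o=T[:3,3]
    return o+r*(z-o[2])/r[2]
def w2px(f,p):
    T=np.array(f['T']); c=T[:3,:3].T@(np.array(p)-T[:3,3]); s=np.array([c[0],-c[1]])/-c[2]
    s=s*(1+f['k1']*(s@s)); return s[0]*f['fx']+f['cx'],s[1]*f['fy']+f['cy']
E
python3 - <<'E'
from h import *
for n in('top','side'):
    f=grab(n,n+'0.png'); print(n,f['fx'],f['cx'],f['cy'],f['k1'],np.round(f['T'],3).tolist())
s=arm.state(); print(s['tcp_pos'],s['orientation'],s['clock'])
E
```

```text
top 396.7530801925178 315.89596330633213 201.59620040952237 0.006232010237666957 [[0.028, 0.993, -0.111, 0.446], [-0.999, 0.03, 0.013, 0.091], [0.017, 0.111, 0.994, 1.141], [0.0, 0.0, 0.0, 1.0]]
side 413.2963438789602 320.954725433043 198.5488845583261 -0.1108846702922007 [[0.944, 0.16, -0.29, 0.197], [-0.33, 0.504, -0.798, -0.941], [0.018, 0.849, 0.529, 0.713], [0.0, 0.0, 0.0, 1.0]]
[ 0.14068416 -0.53119107  0.19709449] [-1.32285377e-04 -1.29006999e-01  9.91643327e-01  8.29501201e-04] 0.1
```

View pics/top0.png

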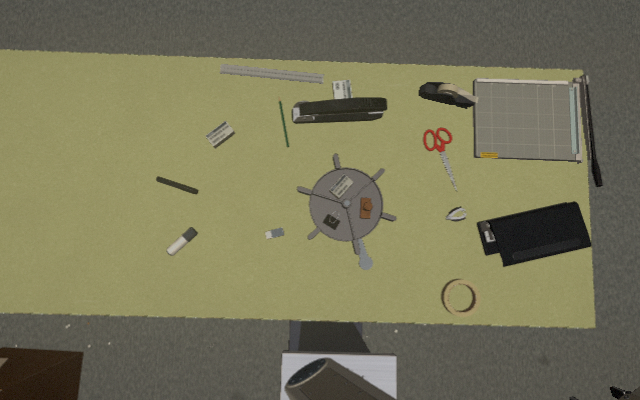

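View pics/side0.png

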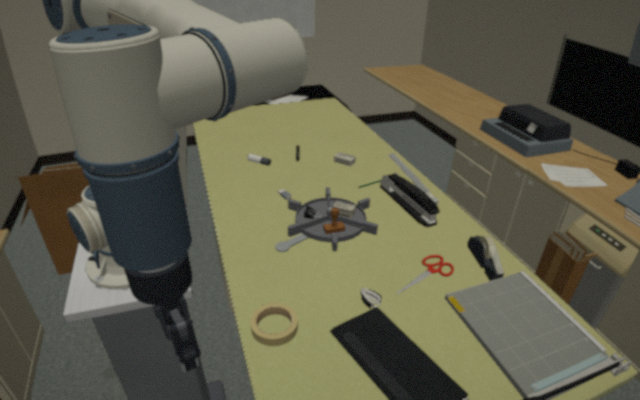

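The top view shows the carousel at about (346,204), the stamp in the right bay near (366,207) and the tongue end at (365,262). The eraser is at (274,233). The side view agrees. I'll enlarge the carousel.

```bash
python3 - <<'E'
from h import *
im=cv2.imread('pics/top0.png')[145:275,265:415]
cv2.imwrite('pics/c0.png',cv2.resize(im,None,fx=4.6,fy=4.6,interpolation=cv2.INTER_CUBIC))
im=cv2.imread('pics/side0.png')[180:260,265:390]
cv2.imwrite('pics/s0.png',cv2.resize(im,None,fx=6,fy=6,interpolation=cv2.INTER_CUBIC))
E
```

```text
(no output)
```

View pics/c0.png

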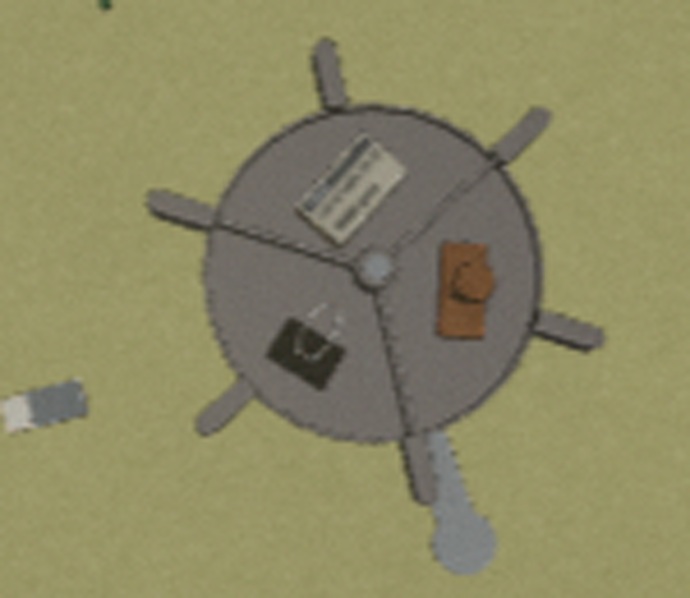

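View pics/s0.png

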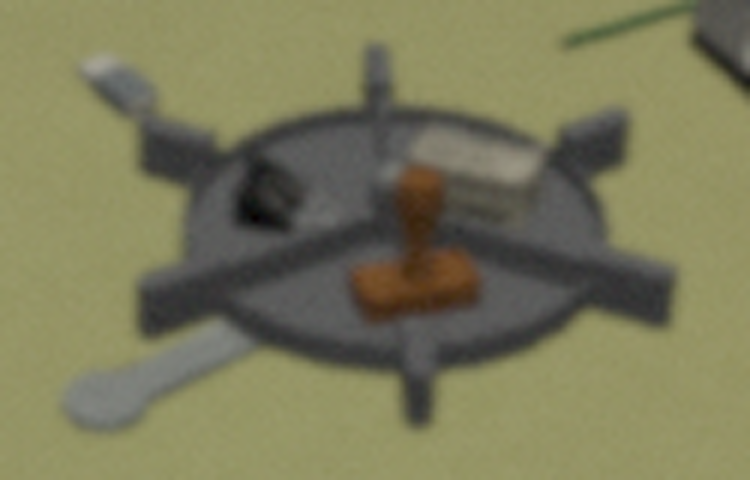

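The crop shows the post at (375,268), the tongue end at (464,543) and the stamp foot centred at about (463,290). The outer ear ends are at (325,45), (543,115), (598,339), (424,500), (205,428) and (153,200).

```bash
cat >> h.py <<'E'
def crop(f,x,y,z): return px2w(f,265+(x+.5)/4.6-.5,145+(y+.5)/4.6-.5,z)[:2]
E
python3 - <<'E'
from h import *
f=grab('top')
ax=crop(f,375,268,.057); te=crop(f,464,543,.006); st=crop(f,463,290,.036); sh=crop(f,472,283,.093)
ears=np.array([crop(f,*p,.046) for p in [(325,45),(543,115),(598,339),(424,500),(205,428),(153,200)]])
# side-view checks
g=grab('side'); sc=lambda x,y,z: px2w(g,265+(x+.5)/6-.5,180+(y+.5)/6-.5,z)[:2]
print('side tongue end',sc(105,400,.006),'stamp top',sc(421,178,.093))
print('axis',ax,'earmean',ears.mean(0),'tongue',te,np.linalg.norm(te-ax),'stamp',st,sh,np.linalg.norm(st-ax))
an=lambda p:np.degrees(np.arctan2(*(p-ax)[::-1]))
for a in (ears.mean(0),ax):
    ax=a; print('ang tongue',an(te),'stamp',an(st),an(sh),'ears',[round(an(e),1) for e in ears],[round(np.linalg.norm(e-ax),3) for e in ears])
print('eraser',crop(f,45,405,.013),'remover',px2w(f,456,214,.02))
E
```

```text
side tongue end [ 0.40230919 -0.07418613] stamp top [ 0.55473087 -0.06882516]
axis [ 0.56594658 -0.0066532 ] earmean [ 0.56624059 -0.00759045] tongue [ 0.40279996 -0.06953756] 0.17484639187210751 stamp [ 0.55640851 -0.06248759] [ 0.55492977 -0.05971516] 0.05664321571930571
ang tongue -159.24234011689492 stamp -100.15402740455517 -102.24311010833054 ears [np.float64(13.6), np.float64(-45.8), np.float64(-105.7), np.float64(-166.9), np.float64(134.6), np.float64(74.2)] [np.float64(0.141), np.float64(0.141), np.float64(0.141), np.float64(0.141), np.float64(0.14), np.float64(0.141)]
ang tongue -158.92099814472908 stamp -99.69414211632441 -101.72919653457264 ears [np.float64(13.2), np.float64(-46.0), np.float64(-105.5), np.float64(-166.5), np.float64(134.8), np.float64(74.0)] [np.float64(0.141), np.float64(0.142), np.float64(0.141), np.float64(0.141), np.float64(0.139), np.float64(0.14)]
eraser [0.47990504 0.19096767] remover [ 0.5476126  -0.32372163  0.02      ]
```

```bash
cat >> h.py <<'E'
from scipy.spatial.transform import Rotation as R
C=np.array([.566,-.0073])
def plan(wps):  # wps: (r, angle about axis deg, z, radial heading deg); tool y points at the axis
    s=arm.state(); q=s['orientation']; R0=R.from_quat(np.roll(q,-1)); p0=np.array(s['tcp_pos']); out=[]
    for r,a,z,hd in wps:
        p=np.array([*(C+r*np.array([np.cos(np.radians(a)),np.sin(np.radians(a))])),z])
        h=np.radians(hd+180); y=np.array([np.cos(h),np.sin(h),0]); zz=np.array([0,0,-1.])
        Rt=R.from_matrix(np.column_stack([np.cross(y,zz),y,zz]))
        out.append([*np.round(R0.inv().apply(p-p0),3),*np.round((R0.inv()*Rt).as_rotvec(degrees=True),1)])
    for o in out: print([float(v) for v in o])
E
python3 -c "
from h import *
plan([(.132,-82,.12,-85),(.132,-82,.028,-85)])"
```

```text
[-0.53, 0.267, 0.078, 0.1, -0.0, 9.8]
[-0.53, 0.267, 0.17, 0.1, -0.0, 9.8]
```

Emit:
step_arm:
  targets: [-0.53, 0.267, 0.04, 0, 0, 9.8, -0.53, 0.267, 0.04, 0, 0, 9.8, -0.53, 0.267, 0.04, 0, 0, 9.8, -0.53, 0.267, 0.04, 0, 0, 9.8, -0.53, 0.267, 0.04, 0, 0, 9.8, -0.53, 0.267, 0.04, 0, 0, 9.8, -0.53, 0.267, 0.04, 0, 0, 9.8, -0.53, 0.267, 0.04, 0, 0, 9.8, -0.53, 0.267, 0.04, 0, 0, 9.8, -0.53, 0.267, 0.04, 0, 0, 9.8, -0.53, 0.267, 0.04, 0, 0, 9.8, -0.53, 0.267, 0.04, 0, 0, 9.8]
  hand: 0

```text
clock: 1.2
tcp_pos: [0.512, -0.2017, 0.1644]
orientation: [0.0, -0.044, 0.999, 0.0]
contact_force: [0.8, -1.5, 0.7]
opening: 0.003
grip_force: 0.0
```

```bash
python3 -c "
from h import *
print(arm.state()['tcp_pos'],arm.state()['opening'])
plan([(.132,-82,.12,-85),(.132,-82,.028,-85)])"
```

```text
[ 0.51204162 -0.20168798  0.16443498] 0.002523902267548703
[-0.078, 0.057, 0.044, 0.0, 0.0, 0.0]
[-0.078, 0.057, 0.136, 0.0, 0.0, 0.0]
```

Emit:
step_arm:
  targets: [-0.04, 0.029, 0.02, 0, 0, 0, -0.078, 0.057, 0.04, 0, 0, 0, -0.078, 0.057, 0.044, 0, 0, 0, -0.078, 0.057, 0.044, 0, 0, 0, -0.078, 0.057, 0.044, 0, 0, 0]

```text
clock: 1.62
tcp_pos: [0.5834, -0.1389, 0.1189]
orientation: [-0.002, -0.045, 0.999, 0.0]
contact_force: [-0.4, -0.3, 0.4]
opening: 0.003
grip_force: 0.0
```

```bash
python3 -c "
from h import *
print(arm.state()['tcp_pos'],arm.state()['contact_force'])
plan([(.132,-82,.028,-85)])
f=grab('side'); g=f['pixels'][120:300,200:440,::-1]
cv2.imwrite('pics/s1.png',cv2.resize(g,None,fx=3,fy=3,interpolation=cv2.INTER_CUBIC))"
```

```text
[ 0.5834025  -0.13890163  0.11888347] [-0.43445554 -0.33550324  0.38072587]
[-0.001, 0.001, 0.091, 0.0, -0.2, 0.1]
```

View pics/s1.png

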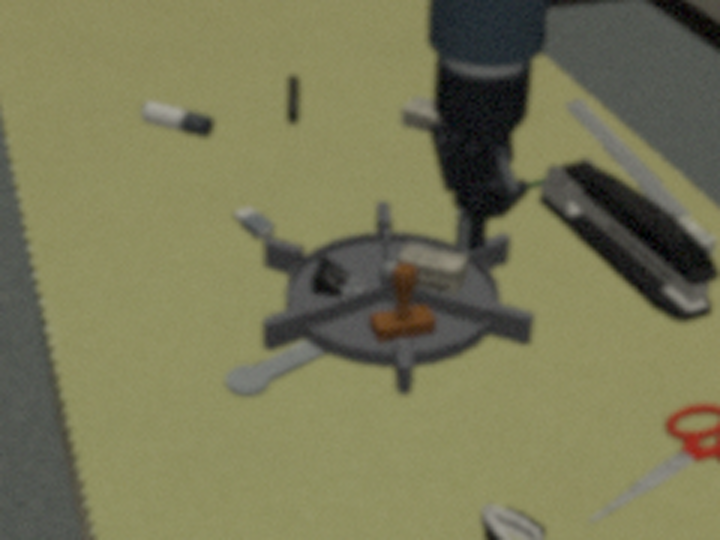

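The fingertips hang over the gap right of the stamp, at about (475,245) in this crop, and nothing has been disturbed. Next I descend.

Emit:
step_arm:
  targets: [0, 0.001, 0.02, 0, 0, 0, 0, 0.001, 0.045, 0, 0, 0, 0, 0.001, 0.07, 0, 0, 0, 0, 0.001, 0.09, 0, 0, 0, 0, 0.001, 0.09, 0, 0, 0, 0, 0.001, 0.09, 0, 0, 0]

```text
clock: 2.17
tcp_pos: [0.5829, -0.1399, 0.0311]
orientation: [-0.0, -0.043, 0.999, -0.0]
contact_force: [0.8, 0.7, -0.2]
opening: -0.003
grip_force: 0.0
```

```bash
python3 -c "
from h import *
print(arm.state()['tcp_pos'],arm.state()['contact_force'])
plan([(.132,a,.028,a) for a in range(-86,-122,-3)])"
```

```text
[ 0.58285295 -0.13988469  0.03108701] [ 0.84293505  0.73233554 -0.15985023]
[0.008, 0.002, 0.003, -0.0, -0.0, 1.0]
[0.014, 0.002, 0.003, -0.0, -0.0, 4.0]
[0.021, 0.003, 0.003, -0.0, -0.0, 7.0]
[0.028, 0.004, 0.003, -0.0, -0.0, 10.0]
[0.035, 0.005, 0.003, -0.0, -0.0, 13.0]
[0.042, 0.007, 0.003, -0.0, -0.0, 16.0]
[0.048, 0.009, 0.003, -0.0, -0.0, 19.0]
[0.055, 0.011, 0.003, -0.0, -0.0, 22.0]
[0.061, 0.014, 0.003, -0.0, -0.0, 25.0]
[0.067, 0.017, 0.003, -0.0, -0.0, 28.0]
[0.073, 0.02, 0.003, -0.0, -0.0, 31.0]
[0.079, 0.024, 0.003, -0.0, -0.0, 34.0]
```

Emit:
step_arm:
  targets: [0.004, 0.001, 0.002, 0, 0, 0, 0.008, 0.002, 0.003, 0, 0, 1, 0.011, 0.002, 0.003, 0, 0, 2.5, 0.014, 0.002, 0.003, 0, 0, 4, 0.018, 0.003, 0.003, 0, 0, 5.5, 0.021, 0.003, 0.003, 0, 0, 7, 0.024, 0.003, 0.003, 0, 0, 8.5, 0.028, 0.004, 0.003, 0, 0, 10, 0.031, 0.004, 0.003, 0, 0, 11.5, 0.035, 0.005, 0.003, 0, 0, 13, 0.038, 0.006, 0.003, 0, 0, 14.5, 0.042, 0.007, 0.003, 0, 0, 16]

```text
clock: 3.17
tcp_pos: [0.5415, -0.1356, 0.0291]
orientation: [0.001, 0.097, 0.995, 0.0]
contact_force: [-0.2, 0.1, -0.4]
opening: 0.001
grip_force: 0.0
```

```bash
python3 -c "
from h import *
print(arm.state()['tcp_pos'],arm.state()['contact_force'])
plan([(.132,-101-1.7*i,.028,-101-1.7*i) for i in range(1,13)])
f=grab('top'); g=f['pixels'][145:275,265:415,::-1]
cv2.imwrite('pics/c1.png',cv2.resize(g,None,fx=4.6,fy=4.6,interpolation=cv2.INTER_CUBIC))"
```

```text
[ 0.54151139 -0.13564708  0.02913749] [-0.1964396   0.08867467 -0.36542965]
[0.004, -0.001, 0.001, 0.0, 0.2, 1.6]
[0.008, -0.001, 0.001, 0.0, 0.2, 3.3]
[0.012, -0.001, 0.001, 0.0, 0.2, 5.0]
[0.016, -0.0, 0.001, 0.0, 0.2, 6.7]
[0.02, 0.0, 0.001, 0.0, 0.2, 8.4]
[0.024, 0.001, 0.001, 0.0, 0.2, 10.1]
[0.028, 0.001, 0.001, 0.0, 0.2, 11.8]
[0.031, 0.002, 0.001, 0.0, 0.2, 13.5]
[0.035, 0.003, 0.001, 0.0, 0.2, 15.2]
[0.039, 0.004, 0.001, 0.0, 0.2, 16.9]
[0.043, 0.006, 0.001, 0.0, 0.2, 18.6]
[0.046, 0.007, 0.001, 0.1, 0.2, 20.3]
```

View pics/c1.png

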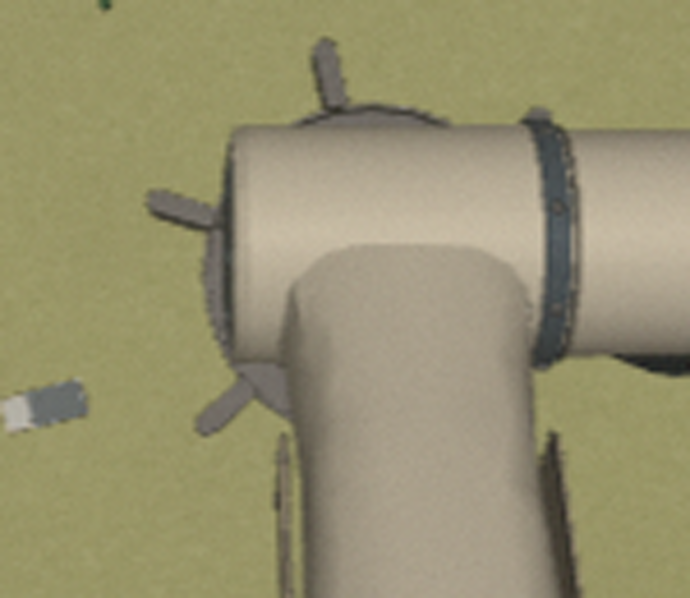

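The arm hides most of the tray, but the left ears are visible and unmoved at (325,45), (153,200) and (205,428). I keep pushing.

Emit:
step_arm:
  targets: [0.004, 0, 0.001, 0, 0, 1.6, 0.008, -0.001, 0.001, 0, 0, 3.3, 0.012, -0.001, 0.001, 0, 0, 5, 0.016, 0, 0.001, 0, 0, 6.7, 0.02, 0, 0.001, 0, 0, 8.4, 0.024, 0.001, 0.001, 0, 0, 10.1, 0.028, 0.001, 0.001, 0, 0, 11.8, 0.031, 0.002, 0.001, 0, 0, 13.5, 0.035, 0.003, 0.001, 0, 0, 15.2, 0.039, 0.004, 0.001, 0, 0, 16.9, 0.043, 0.006, 0.001, 0, 0, 18.6, 0.046, 0.007, 0.001, 0, 0, 20.3]

```text
clock: 4.22
tcp_pos: [0.4975, -0.1199, 0.0278]
orientation: [0.001, 0.27, 0.963, 0.0]
contact_force: [-0.8, -0.0, -0.5]
opening: -0.0
grip_force: 0.0
```

```bash
python3 -c "
from h import *
s=arm.state();p=s['tcp_pos'][:2]-C;print(s['tcp_pos'],s['contact_force'],np.degrees(np.arctan2(p[1],p[0])),np.hypot(*p))
plan([(.132,-121-1.7*i,.028,-121-1.7*i) for i in range(1,13)])
f=grab('side'); g=f['pixels'][120:300,200:440,::-1]
cv2.imwrite('pics/s2.png',cv2.resize(g,None,fx=3,fy=3,interpolation=cv2.INTER_CUBIC))"
```

```text
[ 0.49753649 -0.11985413  0.02778675] [-0.78132263 -0.02240095 -0.51401634] -121.31097289829354 0.1317409761129639
[0.003, -0.0, -0.0, 0.1, 0.1, 1.3]
[0.007, -0.0, -0.0, 0.1, 0.1, 3.0]
[0.011, 0.0, -0.0, 0.1, 0.1, 4.7]
[0.015, 0.001, -0.0, 0.1, 0.1, 6.4]
[0.019, 0.001, -0.0, 0.1, 0.1, 8.1]
[0.023, 0.002, -0.0, 0.1, 0.1, 9.8]
[0.027, 0.002, -0.0, 0.1, 0.1, 11.5]
[0.03, 0.003, -0.0, 0.1, 0.1, 13.2]
[0.034, 0.004, -0.0, 0.1, 0.1, 14.9]
[0.038, 0.005, -0.0, 0.1, 0.1, 16.6]
[0.042, 0.006, -0.0, 0.1, 0.1, 18.3]
[0.045, 0.008, -0.0, 0.1, 0.1, 20.0]
```

View pics/s2.png

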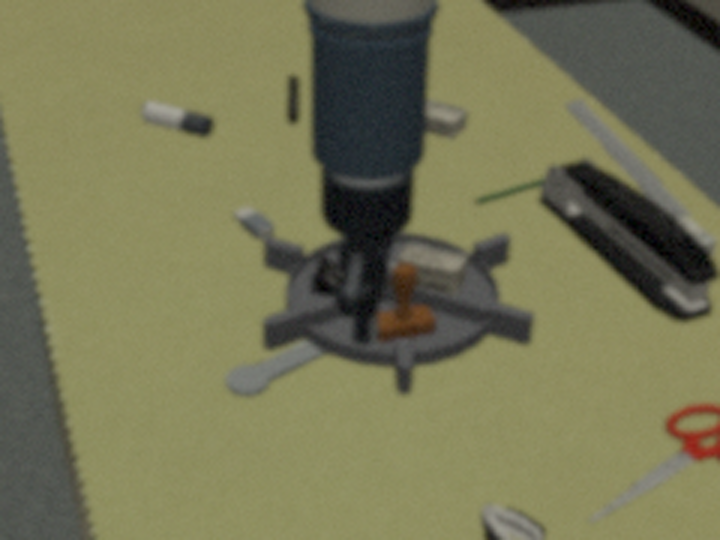

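```bash
python3 -c "
from h import *
f=grab('side'); c=lambda p:tuple(round((a-b)*3) for a,b in zip(w2px(f,p),(200,120)))
for z in (.028,.05,.07): print('tip',z,c((.4975,-.12,z)))
for a in (14.3,74.3,134.3,194.3,254.3,314.3):
  for r in(.125,): print('ear',a,c((C[0]+r*np.cos(np.radians(a)),C[1]+r*np.sin(np.radians(a)),.046)))
print('post',c((*C,.057)),'tongue',c((.403,-.07,.006)))
s=arm.state(); print(s['joint_positions'],s['opening'])
"
```

```text
tip 0.028 (362, 369)
tip 0.05 (363, 350)
tip 0.07 (363, 331)
ear 14.3 (491, 237)
ear 74.3 (381, 207)
ear 134.3 (279, 241)
ear 194.3 (279, 313)
ear 254.3 (402, 351)
ear 314.3 (511, 308)
post (391, 263) tongue (246, 376)
[ 7.01572298e-02  2.99612464e-01 -2.88963144e-01  6.18703569e-05
 -9.80197317e-01 -2.18687803e+00] 0.00083659547244724
```

```bash
python3 -c "
from h import *
f=grab('side','side2.png'); a=cv2.imread('pics/side0.png').astype(int); b=f['pixels'][:,:,::-1].astype(int)
d=cv2.GaussianBlur(np.abs(a-b).sum(2).astype(np.float32),(0,0),.7)
for v in range(218,252): print(v,d[v,306:340].astype(int).tolist())
g=b[195:260,285:375]; cv2.imwrite('pics/s3.png',cv2.resize(g.astype(np.uint8),None,fx=8,fy=8,interpolation=cv2.INTER_CUBIC))
"
```

```text
218 [7, 6, 6, 8, 16, 29, 54, 87, 102, 96, 79, 70, 76, 93, 102, 106, 107, 102, 98, 87, 68, 38, 18, 13, 13, 13, 14, 12, 10, 12, 15, 9, 7, 8]
219 [10, 8, 9, 11, 23, 50, 83, 115, 129, 108, 80, 67, 68, 75, 83, 97, 103, 102, 99, 89, 66, 41, 20, 16, 15, 13, 17, 15, 11, 15, 14, 8, 7, 8]
220 [11, 12, 13, 14, 23, 51, 87, 118, 124, 102, 71, 61, 68, 73, 87, 103, 116, 118, 117, 101, 66, 39, 20, 17, 14, 11, 14, 14, 10, 12, 11, 8, 9, 13]
221 [11, 15, 17, 12, 18, 37, 69, 98, 102, 100, 79, 65, 72, 86, 104, 116, 133, 150, 147, 115, 67, 36, 23, 18, 15, 13, 13, 14, 9, 10, 12, 13, 14, 15]
222 [13, 17, 17, 14, 20, 26, 48, 75, 89, 95, 91, 81, 88, 109, 130, 146, 158, 166, 156, 123, 71, 37, 21, 15, 14, 15, 16, 13, 13, 14, 13, 13, 14, 15]
223 [14, 14, 17, 15, 19, 20, 28, 49, 78, 97, 105, 112, 121, 141, 161, 181, 179, 175, 154, 113, 64, 31, 17, 14, 12, 14, 16, 13, 17, 15, 13, 12, 12, 15]
224 [13, 11, 14, 9, 12, 17, 17, 32, 64, 94, 112, 132, 150, 175, 190, 194, 176, 159, 133, 95, 57, 29, 17, 14, 11, 14, 12, 12, 16, 15, 14, 14, 11, 12]
225 [14, 10, 8, 7, 9, 10, 11, 23, 46, 72, 96, 122, 154, 187, 205, 198, 167, 1
[... 2990 characters left out ...]
20]
247 [16, 17, 17, 17, 17, 15, 13, 17, 19, 19, 16, 15, 16, 17, 17, 14, 14, 16, 17, 17, 16, 17, 17, 16, 16, 13, 13, 8, 7, 9, 9, 14, 18, 19]
248 [16, 16, 18, 15, 15, 18, 14, 18, 18, 17, 17, 15, 15, 17, 18, 17, 18, 19, 17, 17, 18, 21, 17, 16, 19, 15, 11, 7, 8, 10, 8, 13, 17, 19]
249 [18, 16, 17, 17, 16, 19, 17, 19, 17, 14, 16, 15, 16, 18, 19, 17, 19, 19, 14, 14, 19, 18, 14, 16, 17, 13, 12, 9, 11, 14, 10, 12, 16, 19]
250 [19, 15, 16, 15, 12, 12, 13, 14, 14, 14, 15, 14, 16, 17, 16, 15, 16, 16, 13, 16, 18, 15, 14, 17, 16, 12, 13, 14, 16, 17, 11, 11, 13, 14]
251 [20, 15, 15, 14, 14, 14, 14, 16, 18, 19, 19, 16, 14, 14, 15, 12, 11, 14, 15, 18, 18, 14, 16, 19, 17, 14, 16, 17, 14, 12, 14, 14, 12, 13]
```

View pics/s3.png

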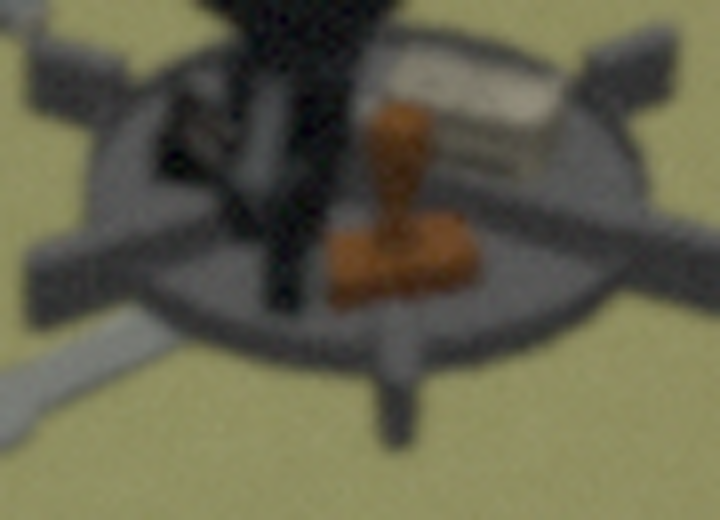

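```bash
python3 -c "
from h import *
f=grab('side'); print('start',w2px(f,(.1407,-.5312,.197)))
c=lambda p:tuple(round((a-b)*3) for a,b in zip(w2px(f,p),(200,120)))
for dz in(0,.03): print('s1',c((.5834,-.1389,.119+dz)))
a=cv2.imread('pics/side0.png'); b=cv2.imread('pics/s1.png'); s=cv2.resize(a[120:300,200:440],None,fx=3,fy=3,interpolation=cv2.INTER_CUBIC)
d=np.abs(cv2.GaussianBlur(s,(0,0),2).astype(int)-cv2.GaussianBlur(b,(0,0),2)).sum(2)[:, 440:520]
print([(v,(np.where(d[v]>40)[0]+440)[[0,-1]].tolist()) for v in range(200,290,5) if (d[v]>40).any()])
for z in (.02,.028,.04,.055,.06,.065): print(z,px2w(f,320,234.5,z))
s=arm.state(); print(s['clock'],s['orientation'])
"
```

```text
start (np.float64(184.80168771952282), np.float64(363.4741486428436))
s1 (466, 280)
s1 (468, 250)
[(200, [448, 519]), (205, [449, 519]), (210, [452, 516]), (215, [454, 510]), (220, [453, 504]), (225, [452, 490]), (230, [452, 490]), (235, [452, 489]), (240, [452, 489]), (245, [452, 488]), (250, [457, 478]), (255, [465, 471])]
0.02 [ 0.51198146 -0.07304479  0.02      ]
0.028 [ 0.50835053 -0.08306453  0.028     ]
0.04 [ 0.50290413 -0.09809415  0.04      ]
0.055 [ 0.49609613 -0.11688117  0.055     ]
0.06 [ 0.49382679 -0.1231435   0.06      ]
0.065 [ 0.49155746 -0.12940584  0.065     ]
4.4167 [8.48855238e-04 2.68977431e-01 9.63146085e-01 1.99298180e-04]
```

The reported TCP height seems to be about 28 mm lower than the visible fingertips, so the fingers passed over the ear. I'll go back and descend to a lower height.

```bash
python3 -c "
from h import *
plan([(.132,-122,.05,-122),(.132,-110,.05,-115),(.132,-96,.05,-105),(.132,-83,.05,-92),(.132,-83,.03,-92),(.132,-83,.02,-92),(.132,-83,.012,-92),(.132,-83,.006,-92)])"
```

```text
[0.002, -0.0, -0.023, 0.0, 0.1, 0.8]
[-0.026, 0.002, -0.023, 0.0, 0.1, -6.2]
[-0.056, 0.012, -0.023, 0.0, 0.1, -16.2]
[-0.082, 0.028, -0.022, 0.0, 0.1, -29.2]
[-0.082, 0.028, -0.002, 0.0, 0.1, -29.2]
[-0.082, 0.028, 0.008, 0.0, 0.1, -29.2]
[-0.082, 0.028, 0.016, 0.0, 0.1, -29.2]
[-0.082, 0.028, 0.022, 0.0, 0.1, -29.2]
```

Emit:
step_arm:
  targets: [0, 0, -0.023, 0, 0, 0, -0.026, 0.002, -0.023, 0, 0, -6, -0.042, 0.006, -0.023, 0, 0, -12, -0.056, 0.012, -0.023, 0, 0, -18, -0.07, 0.02, -0.023, 0, 0, -24, -0.082, 0.028, -0.022, 0, 0, -29, -0.082, 0.028, -0.01, 0, 0, -29, -0.082, 0.028, 0, 0, 0, -29, -0.082, 0.028, 0.008, 0, 0, -29, -0.082, 0.028, 0.016, 0, 0, -29, -0.082, 0.028, 0.022, 0, 0, -29, -0.082, 0.028, 0.022, 0, 0, -29]

```text
clock: 5.42
tcp_pos: [0.5805, -0.1386, 0.0031]
orientation: [-0.001, 0.02, 1.0, 0.0]
contact_force: [-0.7, 0.4, -0.6]
opening: 0.001
grip_force: 0.0
```

```bash
cat >> h.py <<'E'
def tipcheck():
    f=grab('side'); s=arm.state(); p=np.array(s['tcp_pos']); q=p-[*C,0]
    a=cv2.GaussianBlur(cv2.imread('pics/side0.png'),(0,0),.7).astype(int); b=cv2.GaussianBlur(f['pixels'][:,:,::-1],(0,0),.7).astype(int)
    u,v=w2px(f,p); d=np.abs(a-b).sum(2)[:, int(u)-3:int(u)+5].mean(1)
    print('pred tip',u,v,'lowest changed row',[r for r in range(150,270) if d[r]>50][-1],'for z+28mm',w2px(f,p+[0,0,.028])[1])
    print(p,s['contact_force'],'ang',np.degrees(np.arctan2(q[1],q[0])),np.hypot(*q[:2]),s['joint_positions'][5])
E
python3 -c "
from h import *
tipcheck()
plan([(.132,-83-1.7*i,.004,-92-1.2*i) for i in range(1,13)])"
```

```text
pred tip 351.71847575837455 248.24161581726668 lowest changed row 241 for z+28mm 240.1049656751201
[ 0.58116522 -0.13862881  0.00398469] [0.14105963 0.85496014 1.24896897] ang -83.41293212139477 0.13220151521910653 -1.6377412994156626
[0.003, -0.0, -0.0, -0.0, -0.1, 0.9]
[0.007, -0.001, -0.0, -0.0, -0.1, 2.1]
[0.011, -0.001, -0.0, -0.0, -0.1, 3.3]
[0.015, -0.001, 0.0, -0.0, -0.1, 4.5]
[0.019, -0.001, 0.0, -0.0, -0.1, 5.7]
[0.022, -0.001, 0.0, -0.0, -0.1, 6.9]
[0.026, -0.001, 0.0, -0.0, -0.1, 8.1]
[0.03, -0.001, 0.0, -0.0, -0.1, 9.3]
[0.034, -0.001, 0.0, -0.0, -0.1, 10.5]
[0.038, -0.0, 0.0, -0.0, -0.1, 11.7]
[0.042, 0.0, 0.0, -0.0, -0.1, 12.9]
[0.046, 0.001, 0.0, -0.0, -0.1, 14.1]
```

The visible tip is now at about 29 mm true height, overlapping the ear. I push.

Emit:
step_arm:
  targets: [0.003, 0, 0, 0, 0, 1, 0.007, -0.001, 0, 0, 0, 2, 0.011, -0.001, 0, 0, 0, 3, 0.015, -0.001, 0, 0, 0, 4.5, 0.019, -0.001, 0, 0, 0, 6, 0.022, -0.001, 0, 0, 0, 7, 0.026, -0.001, 0, 0, 0, 8, 0.03, -0.001, 0, 0, 0, 9, 0.034, -0.001, 0, 0, 0, 10.5, 0.038, 0, 0, 0, 0, 12, 0.042, 0, 0, 0, 0, 13, 0.046, 0.001, 0, 0, 0, 14]

```text
clock: 6.47
tcp_pos: [0.5359, -0.1358, 0.0048]
orientation: [0.0, 0.142, 0.99, 0.0]
contact_force: [1.6, -0.7, 0.1]
opening: 0.0
grip_force: 0.4
```

```bash
cat >> h.py <<'E'
def earang():  # tray angle from left ears in top view: match vs tray colour templates by rendering ear mask
    f=grab('top'); im=cv2.cvtColor(np.ascontiguousarray(f['pixels'][:,:,::-1]),cv2.COLOR_BGR2HSV)[:,:,1].astype(np.float32)
    res=[]
    for a in np.arange(0,180,.5)+55:   # profile of saturation along left half at r .115-.138
        v=[]
        for r in np.arange(.115,.139,.004):
            u,w=w2px(f,(C[0]+r*np.cos(np.radians(a)),C[1]+r*np.sin(np.radians(a)),.046)); v.append(cv2.getRectSubPix(im,(1,1),(float(u),float(w)))[0,0])
        res.append(np.mean(v))
    res=np.array(res); m=res<80; A=np.arange(0,180,.5)+55
    e=np.flatnonzero(np.diff(np.r_[0,m.astype(int),0])); print('low-sat arcs',[(A[i],A[j-1],(A[i]+A[j-1])/2) for i,j in zip(e[::2],e[1::2])], res.min(),res.max())
E
python3 -c "
from h import *
earang(); tipcheck()
plan([(.132,-103.4-1.8*i,.004,-106-1.5*i) for i in range(1,13)])"
```

```text
low-sat arcs [(np.float64(64.0), np.float64(73.0), np.float64(68.5)), (np.float64(124.5), np.float64(132.5), np.float64(128.5)), (np.float64(152.0), np.float64(232.0), np.float64(192.0))] 26.333313 85.491615
pred tip 335.61928777464266 250.7259080861665 lowest changed row 250 for z+28mm 242.53936282269967
[ 0.53517257 -0.13564941  0.00463045] [ 0.38149638 -0.61837222  0.55848381] ang -103.50568413904828 0.13199962690403996 -1.8903367999931062
[0.004, -0.0, 0.001, 0.0, -0.0, 1.2]
[0.008, -0.0, 0.001, 0.0, -0.0, 2.7]
[0.012, -0.0, 0.001, -0.0, -0.0, 4.2]
[0.016, 0.0, 0.001, -0.0, -0.0, 5.7]
[0.02, 0.001, 0.001, -0.0, -0.0, 7.2]
[0.025, 0.001, 0.001, -0.0, -0.0, 8.7]
[0.029, 0.002, 0.001, -0.0, -0.0, 10.2]
[0.033, 0.002, 0.001, -0.0, -0.0, 11.7]
[0.037, 0.003, 0.001, -0.0, -0.0, 13.2]
[0.041, 0.004, 0.001, -0.0, -0.0, 14.7]
[0.045, 0.006, 0.001, -0.0, -0.0, 16.2]
[0.049, 0.007, 0.001, -0.0, -0.0, 17.7]
```

The tray has turned 5.8° and the finger sits 8° from the ear centre. The finger needs to reach about -156°.

Emit:
step_arm:
  targets: [0.004, 0, 0, 0, 0, 1.2, 0.008, 0, 0, 0, 0, 2.7, 0.012, 0, 0, 0, 0, 4.2, 0.016, 0, 0, 0, 0, 5.7, 0.02, 0.001, 0, 0, 0, 7.2, 0.025, 0.001, 0, 0, 0, 8.7, 0.029, 0.002, 0, 0, 0, 10.2, 0.033, 0.002, 0, 0, 0, 11.7, 0.037, 0.003, 0, 0, 0, 13.2, 0.041, 0.004, 0, 0, 0, 14.7, 0.045, 0.006, 0, 0, 0, 16.2, 0.049, 0.007, 0, 0, 0, 17.7]

```text
clock: 7.57
tcp_pos: [0.4907, -0.1153, 0.0046]
orientation: [0.0, 0.293, 0.956, -0.0]
contact_force: [0.7, 0.2, -0.3]
opening: 0.004
grip_force: 0.4
```

```bash
python3 -c "
from h import *
earang(); tipcheck()
plan([(.132,-125-1.8*i,.004,-124-1.7*i) for i in range(1,13)])"
```

```text
low-sat arcs [(np.float64(95.5), np.float64(234.5), np.float64(165.0))] 19.864895 85.69006
pred tip 317.42648250693765 249.44061869658475 lowest changed row 243 for z+28mm 241.2593817047968
[ 0.4902356  -0.11511664  0.00453874] [-0.1940804   0.44321098 -0.06912444] ang -125.09629955445297 0.13177508276841493 -2.245106903309783
[0.004, -0.0, 0.001, -0.0, -0.0, 1.7]
[0.008, 0.0, 0.001, -0.0, -0.0, 3.4]
[0.012, 0.001, 0.001, -0.0, -0.0, 5.1]
[0.016, 0.001, 0.001, -0.0, -0.0, 6.8]
[0.02, 0.002, 0.001, -0.0, -0.0, 8.5]
[0.024, 0.003, 0.001, -0.0, -0.0, 10.2]
[0.029, 0.003, 0.001, -0.0, -0.0, 11.9]
[0.033, 0.004, 0.001, -0.0, -0.0, 13.6]
[0.037, 0.006, 0.001, -0.0, -0.0, 15.3]
[0.04, 0.007, 0.001, -0.0, -0.0, 17.0]
[0.044, 0.008, 0.001, -0.0, -0.0, 18.7]
[0.048, 0.01, 0.001, -0.0, -0.0, 20.4]
```

Emit:
step_arm:
  targets: [0.004, 0, 0, 0, 0, 1.7, 0.008, 0, 0, 0, 0, 3.4, 0.012, 0.001, 0, 0, 0, 5.1, 0.016, 0.001, 0, 0, 0, 6.8, 0.02, 0.002, 0, 0, 0, 8.5, 0.024, 0.003, 0, 0, 0, 10.2, 0.029, 0.003, 0, 0, 0, 11.9, 0.033, 0.004, 0, 0, 0, 13.6, 0.037, 0.006, 0, 0, 0, 15.3, 0.04, 0.007, 0, 0, 0, 17, 0.044, 0.008, 0, 0, 0, 18.7, 0.048, 0.01, 0, 0, 0, 20.4]

```text
clock: 8.67
tcp_pos: [0.4566, -0.0804, 0.0046]
orientation: [0.0, 0.457, 0.889, -0.0]
contact_force: [-0.1, -1.5, 0.2]
opening: -0.002
grip_force: 0.4
```

```bash
python3 -c "
from h import *
tipcheck()
plan([(.132,-146.6-1.2*i,.004,-144.5-1.2*i) for i in range(1,9)])"
```

```text
pred tip 301.56337348158485 244.165624036816 lowest changed row 239 for z+28mm 236.04261706432717
[ 0.45612035 -0.07985693  0.00450338] [-0.30711937  0.9650995  -0.53566186] ang -146.561984746414 0.13167401142049373 -2.6889261126618016
[0.003, -0.0, 0.001, -0.0, -0.0, 1.2]
[0.006, -0.0, 0.001, -0.0, -0.0, 2.4]
[0.008, 0.0, 0.001, -0.0, -0.0, 3.6]
[0.011, 0.001, 0.001, -0.0, -0.0, 4.8]
[0.014, 0.001, 0.001, -0.0, -0.0, 6.0]
[0.017, 0.001, 0.001, -0.0, -0.0, 7.2]
[0.019, 0.002, 0.001, -0.0, -0.0, 8.4]
[0.022, 0.002, 0.001, -0.0, -0.0, 9.6]
```

Emit:
step_arm:
  targets: [0.003, 0, 0, 0, 0, 1.2, 0.006, 0, 0, 0, 0, 2.4, 0.008, 0, 0, 0, 0, 3.6, 0.011, 0.001, 0, 0, 0, 4.8, 0.014, 0.001, 0, 0, 0, 6, 0.017, 0.001, 0, 0, 0, 7, 0.019, 0.001, 0, 0, 0, 8, 0.021, 0.002, 0, 0, 0, 9, 0.021, 0.002, 0, 0, 0, 9, 0.016, 0, 0, 0, 0, 9, 0.008, -0.002, 0, 0, 0, 9, 0.008, -0.002, 0, 0, 0, 9]

```text
clock: 9.72
tcp_pos: [0.4509, -0.076, 0.0045]
orientation: [0.0, 0.525, 0.851, -0.0]
contact_force: [0.3, -0.2, 0.7]
opening: -0.002
grip_force: 0.0
```

```bash
python3 -c "
from h import *
tipcheck()
s=arm.state(); Rr=R.from_quat(np.roll(s['orientation'],-1)); print(Rr.inv().apply(np.array([.36,-.38,.2])-s['tcp_pos']))"
```

```text
pred tip 299.21644308466614 243.6490091094534 lowest changed row 236 for z+28mm 235.53194770477964
[ 0.4506435  -0.07564701  0.0044768 ] [ 0.79359773 -0.22160536 -0.05842016] ang -149.35389051940572 0.13408368624952172 -2.8563205284557025
[-0.23167031 -0.21722461 -0.1954959 ]
```

Emit:
step_arm:
  targets: [0, 0, -0.04, 0, 0, 0, 0, 0, -0.08, 0, 0, 0, 0, 0, -0.12, 0, 0, 0, 0, 0, -0.16, 0, 0, 0, -0.03, -0.03, -0.19, 0, 0, 0, -0.06, -0.06, -0.19, 0, 0, 0, -0.09, -0.085, -0.19, 0, 0, 0, -0.12, -0.11, -0.19, 0, 0, 0, -0.15, -0.14, -0.19, 0, 0, 0, -0.18, -0.17, -0.19, 0, 0, 0, -0.21, -0.195, -0.19, 0, 0, 0, -0.23, -0.217, -0.19, 0, 0, 0]

```text
clock: 10.77
tcp_pos: [0.3582, -0.3804, 0.1942]
orientation: [-0.0, 0.526, 0.851, -0.0]
contact_force: [0.4, -0.2, 0.9]
opening: -0.004
grip_force: 0.0
```

```bash
python3 -c "
from h import *
earang(); f=grab('top'); g=f['pixels'][145:275,265:415,::-1]
cv2.imwrite('pics/c4.png',cv2.resize(g,None,fx=4.6,fy=4.6,interpolation=cv2.INTER_CUBIC))"
```

```text
low-sat arcs [(np.float64(71.5), np.float64(80.0), np.float64(75.75)), (np.float64(132.5), np.float64(140.0), np.float64(136.25)), (np.float64(191.5), np.float64(205.5), np.float64(198.5))] 6.7493086 86.5401
```

View pics/c4.png

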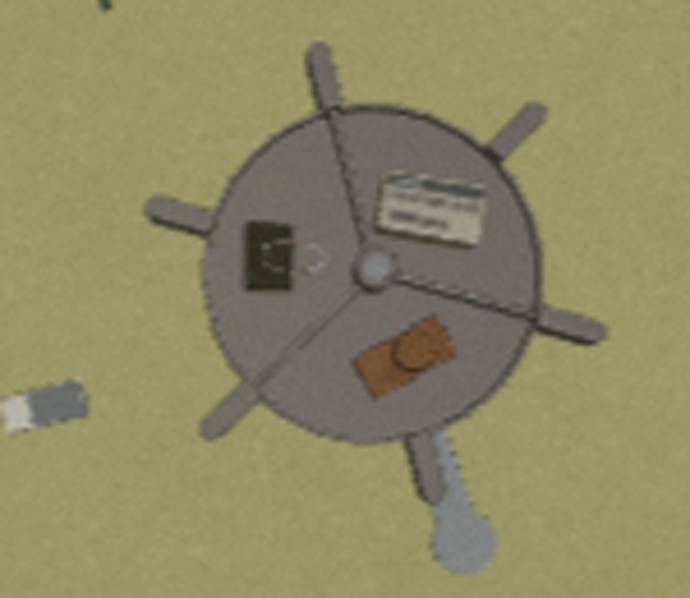

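The stamp foot is now centred at about (406,356), with the post at (375,268) and the tongue end at (464,543). The items in the bays and the eraser look undisturbed.

```bash
python3 -c "
from h import *
f=grab('top'); te=crop(f,464,543,.006)
for st in (crop(f,406,356,.036),crop(f,415,350,.093)):
  for a in (C,crop(f,375,268,.057)):
    t=(te-a)/np.linalg.norm(te-a); d=st-a; print('along',d@t,'lateral(ccw+)',t[0]*d[1]-t[1]*d[0])
"
```

```text
along 0.05504088260192441 lateral(ccw+) 0.0016326832709673
along 0.05522913347069683 lateral(ccw+) 0.0020591686123687288
along 0.05463607435686702 lateral(ccw+) 0.0006689341111097875
along 0.05482089173682259 lateral(ccw+) 0.001096868843525431
```

Within 2 mm of the centre line, so I hand it in.

```bash
python3 -c "
from bench import arm
print(arm.job_done())"
```

```text
the job is handed in; nothing more can be done
None
```

The job is handed in: the stamp bay is at the front, with the stamp measured within about 2 mm of the tongue's centre line and the arm clear of everything; the judge returned no verdict.

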